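# Set out the paint pots in session order

## Task

Move the four paint pots from the grey caddy with the coloured cups into the empty wooden rack, one pot standing upright in each well, in the same order counted from the white ends: the pot that was next to the caddy's white end goes in the well next to the rack's white end, and so on down the row. Never tip a pot over, and leave the pots standing still and let go of.

Things in the scene. Friction and masses are not known exactly. Their poses are not given: they have to be found in the camera images.
- pot_red: red paint pot, shut: upright cylinder with a red lid (small white dot on top) and a white label band, 40 mm across, 70 mm tall, about 0.11 kg, loose. Origin: centre of its underside; z up along its axis. It starts standing in the red cup.
- pot_yellow: yellow paint pot, shut: upright cylinder with a yellow lid (small white dot on top) and a white label band, 40 mm across, 70 mm tall, about 0.11 kg, loose. Origin: centre of its underside; z up along its axis. It starts standing in the yellow cup.
- pot_green: green paint pot, shut: upright cylinder with a green lid (small white dot on top) and a white label band, 40 mm across, 70 mm tall, about 0.11 kg, loose. Origin: centre of its underside; z up along its axis. It starts standing in the green cup.
- pot_blue: blue paint pot, shut: upright cylinder with a blue lid (small white dot on top) and a white label band, 40 mm across, 70 mm tall, about 0.11 kg, loose. Origin: centre of its underside; z up along its axis. It starts standing in the blue cup.
- cup_red: red square cup of the grey caddy, fixed in it, stays behind: 66 mm square outside, 12 mm tall, walls and floor 4 mm. Origin: centre of its underside, 8 mm above the table. The place of the red pot in the starting row, so it still shows it when the pot is gone.
- cup_yellow: yellow square cup of the grey caddy, fixed in it, stays behind: 66 mm square outside, 12 mm tall, walls and floor 4 mm. Origin: centre of its underside, 8 mm above the table. The place of the yellow pot in the starting row, so it still shows it when the pot is gone.
- cup_green: green square cup of the grey caddy, fixed in it, stays behind: 66 mm square outside, 12 mm tall, walls and floor 4 mm. Origin: centre of its underside, 8 mm above the table. The place of the green pot in the starting row, so it still shows it when the pot is gone.
- cup_blue: blue square cup of the grey caddy, fixed in it, stays behind: 66 mm square outside, 12 mm tall, walls and floor 4 mm. Origin: centre of its underside, 8 mm above the table. The place of the blue pot in the starting row, so it still shows it when the pot is gone.
- caddy: grey caddy, fixed: flat base 312 x 74 mm, 8 mm thick, with the four coloured cups in a row, 76 mm apart, and a white end block (20 x 74 x 25 mm) at one end only. Origin: underside centre of the 312 mm base, on the table. x along the row towards the white end, z up; cup centres at x = 114 (by the white end), 38, -38, -114 mm, y = 0. Turned any way round.
- rack: empty brown wooden rack, fixed: box 312 x 74 mm, 25 mm tall, four open wells in a row, each 68 (along) x 58 mm inside; walls and floor 8 mm; a white end block (20 x 74 x 25 mm) at one end only. Origin: underside centre of the 312 mm box, on the table. x along the row towards the white end, z up; well centres at x = 114 (by the white end), 38, -38, -114 mm, y = 0. Turned any way round.
Not all that is in view belongs to the job. There is more than one size of the pot_blue; the job needs the larger. There is more than one size of the pot_green; the job needs the larger.

How it is judged:
By the outcome, as a careful person would: the job done as asked, in the order asked, and still so for the second after the job is handed in, with the robot touching nothing.
It also fails if it takes over 99 s, if anything falls off the work surface, if the arm or the gripper's body presses on something with over 40 N, if the wrist force passes 120 N, or if a joint passes its speed limit or range.

## Robot

A 6-joint arm with a two-finger parallel gripper is mounted at the origin on the work surface. World frame = base frame: x ahead of the robot, y to its left, z up, the work surface at z = 0. Lengths are in m, angles in rad, forces in N, time in s.
With the tool pointing down it reaches from about 0.425 to 0.95 m from the base axis. Payload 3.5 kg.
Tool frame: the origin (TCP) lies between the finger pads; the fingertips stand 19 mm ahead of it and the grasp point (between the pads) is the TCP (ctrl.nose_length is the distance from the TCP to the fingertips, in m); z points along the fingers, y is the line along which they close (so a half turn about z gives the same grasp; the last joint's range is limited). The gripper opens to 85 mm and grips with 20 to 120 N. Pads are 22 mm wide; open, the fingers measure 114 mm over their backs; the gripper's body (76 mm by 85 mm) begins 54 mm behind the grasp point. The pads swing forward as they close: fully open they stand 13 mm farther back than shut.
Start: joints at [1.155, 0.286, 1.577, -0, 1.279, -0.15], TCP at [0.177, 0.651, 0.25] pointing down, gripper open.
Joint ranges: [-2.77, 2.77], [-0.9, 2.22], [0.21, 2.48], [-1.53, 4.67], [0.24, 2.81], [-2.84, 2.84]. Speed limits (rad/s): [2.79, 2.79, 3.14, 3.14, 3.14, 3.14].

## Interface

Orientations are given as a unit quaternion [x, y, z, w].
In Python, from plant import ctrl gives the robot as it stands.
- The arm moves only by the tool apply_moves, never from a script. Its argument "series" is a list of rows, each a list of 6 numbers: the shift along the world's x, y, z scaled (see below), then the turn, a rotation vector about the world's x, y, z scaled (see below). A call has 1 to 20 rows; each row is the pose to reach, as a shift and turn from the pose commanded when the call began; what a row does not reach only later rows make up. The controller multiplies each number of a shift by 0.8 m and each number of a turn by 45 degrees. A row lasts 1/8 s, in which the tool goes at most 62.5 mm and 10.7 degrees, less where a joint would pass 70% of its speed; a pose out of reach is approached as far as the arm can. A call with a number of a shift or a turn outside -1 to 1 is refused whole. A call with a gripper value outside its range is refused whole. "jaw" is the opening, from 0 (shut) to 1 (fully open), set as the call begins (left out, the last holds). The fingers move at their own pace and stop on an object; "squeeze" is the grip in N (left out, the last holds). Time passes only in rows, so rows that repeat a pose let the fingers close. It gives the time, the measured TCP pose, the force, the opening and the grip force at its end, in the units of the state.
- ctrl.get_state(): the state, without advancing time (a new reading comes with each control period).
- ctrl.read_camera(name): name is "side" or "top"; returns the picture (400x640x3 uint8, red, green, blue); there is no depth.
- ctrl.get_calibration(name): a dict with "fx", "fy", "cx", "cy" (pixels), "xyz" and "orientation" of the camera in the world. Camera axes: x right, y up, looking along -z (the intrinsics and any distortion apply to the point x, -y, -z); pixel columns grow to the right and rows downward; lengths in m; the calibration is good to about 2 mm. A picture is of the moment at which its call begins. get_calibration takes no time and is no camera call.
- ctrl.sign_off(): hands the job in; it is judged then, once.
Trained networks look in the newest picture that a camera, given by its name, has taken for a name from the list of things; names that differ only in an ending like _2 or _b are one class to them, and where a whole thing is asked for, a point or a joint stands for the part that bears it (a point fixed in the world has none). Each returns a list of dicts, best first, with "p" (0 to 1); they miss things now and then, are a little off and sometimes report something else, mostly with a low value. They report only what shows in the picture. A call takes as long as a camera call. They do not tell look-alikes from the thing itself.
- ctrl.boxes_of(thing, camera): "xy" ([column, row] as shares, 0 to 1, of the picture: columns of its width, rows of its height, amid what is visible of it).
- ctrl.silhouettes(thing, camera): "pixels" (400x640 bool, what is visible of it) and "xy" ([column, row] as shares, 0 to 1, of the picture: columns of its width, rows of its height, amid what is visible of it).
The state is a dict: "time": time; "qpos": joint angles; "dq": joint speeds; "joint_efforts": joint torques, N m; "eef_pos": TCP position; "tcp_rot": TCP orientation; "contact_force": force on the tool from outside, world axes, zero at the start; "wrist_torque": the same for the moment, N m; "opening": opening from 0.0 (shut) to 1.0 (fully open); "finger_force": force on a finger pad.
Only numpy, scipy, OpenCV 4.12 (cv2) and the standard library are available. Lean on these libraries where they do the work, as an engineer would, in place of code of your own. Each camera call takes 0.05 s, during which the arm holds its last target. There are 200 camera calls.

## Working session

There is one attempt and no reset: what is moved stays moved. The work goes in short steps, Python scripts to look and compute and a tool call to move; the robot and the scene stay as the last step left them, time stands still between calls to the robot, and variables do not carry over. Pictures are saved under pics/ and viewed, at most 14 in all, crops included, and the job is handed in when it is done.

Besides the shell and the picture viewer there is one more tool, called after ">>>" as name(argument=value, ...), one argument or row to a line, values as JSON. apply_moves: Moves the arm, as the interface text tells. Shifts and turns lie within -1 to 1; 1 stands for 0.8 m of shift or 45 degrees of turn. Its arguments: {"type":"object","properties":{"series":{"type":"array"},"jaw":{"type":"number"},"squeeze":{"type":"number"}},"required":["series"]}

```bash
mkdir -p pics; cat > h.py <<'E'
import numpy as np, cv2
from scipy.spatial.transform import Rotation as R
from plant import ctrl
def shot(cam,name=None):
    im=np.asarray(ctrl.read_camera(cam))
    if name: cv2.imwrite(f'pics/{name}.png',im[:,:,::-1])
    return im
def to_world(cam,uv,z):
    c=ctrl.get_calibration(cam)
    d=np.array([(uv[0]-c['cx'])/c['fx'],-(uv[1]-c['cy'])/c['fy'],-1])
    d=R.from_quat(c['orientation']).apply(d); o=np.array(c['xyz'])
    return o+d*(z-o[2])/d[2]
E
python3 - <<'E'
from h import *
for c in('top','side'):
    shot(c,c+'0'); print(ctrl.get_calibration(c))
for n in ['pot_red','pot_yellow','pot_green','pot_blue','cup_red','cup_yellow','cup_green','cup_blue','caddy','rack']:
    for r in ctrl.boxes_of(n,'top'):
        uv=np.array(r['xy'])*[640,400]; print(n,round(r['p'],2),uv.round(),to_world('top',uv,.08 if 'pot' in n else .02).round(3))
print(ctrl.get_state())
E
```

```text
{'fx': 430.3643121934334, 'fy': 430.3643121934334, 'cx': 320.3003275513904, 'cy': 195.6075834611283, 'xyz': array([ 0.3920993 , -0.00860195,  1.0052432 ]), 'orientation': array([-0.02762366,  0.02163971,  0.71129076, -0.70202144])}
{'fx': 505.7244618921379, 'fy': 505.7244618921379, 'cx': 325.21323390535053, 'cy': 205.67649277889723, 'xyz': array([ 0.43501532, -0.89438946,  0.74160567]), 'orientation': array([ 0.44037653, -0.00198374, -0.03044812,  0.89729454])}
pot_red 0.7 [401. 157.] [ 0.537 -0.176  0.08 ]
pot_yellow 0.75 [412. 183.] [ 0.482 -0.199  0.08 ]
pot_green 0.96 [435. 213.] [ 0.415 -0.246  0.08 ]
pot_green 0.5 [426. 260.] [ 0.316 -0.224  0.08 ]
pot_blue 0.62 [378. 130.] [ 0.597 -0.129  0.08 ]
pot_blue 0.46 [326. 133.] [ 0.592 -0.015  0.08 ]
cup_red 0.85 [381. 157.] [ 0.549 -0.142  0.02 ]
cup_yellow 0.9 [409. 192.] [ 0.467 -0.204  0.02 ]
cup_yellow 0.23 [380. 145.] [ 0.576 -0.141  0.02 ]
cup_green 0.92 [428. 204.] [ 0.439 -0.247  0.02 ]
cup_green 0.55 [383. 159.] [ 0.543 -0.146  0.02 ]
cup_blue 0.62 [367. 136.] [ 0.598 -0.112  0.02 ]
caddy 0.58 [381. 147.] [ 0.572 -0.142  0.02 ]
caddy 0.38 [366. 135.] [ 0.599 -0.109  0.02 ]
rack 0.82 [228. 173.] [0.517 0.212 0.02 ]
rack 0.34 [400. 158.] [ 0.545 -0.186  0.02 ]
{'time': 0.6, 'qpos': array([ 1.15500687e+00,  2.86285021e-01,  1.57672690e+00, -1.16892037e-05,
        1.27857655e+00, -1.49977782e-01]), 'dq': array([-0.00098982, -0.00143626,  0.00056922, -0.00021247,  0.00320601,
        0.00121447]), 'joint_efforts': array([-4.05700594e-04, -4.05660152e+01, -2.92740816e+01, -1.45022996e-04,
        5.42151047e-04, -9.94142198e-06]), 'eef_pos': array([0.17726874, 0.65128618, 0.25032027]), 'tcp_rot': array([1.32513239e-01, 9.91181235e-01, 4.43323695e-07, 5.95735469e-06]), 'contact_force': array([0.30786657, 0.27568521, 0.2264272 ]), 'wrist_torque': array([ 0.02434513, -0.02376723, -0.0491503 ]), 'finger_force': 0.0, 'opening': 0.9988970227142598}
```

View pics/top0.png

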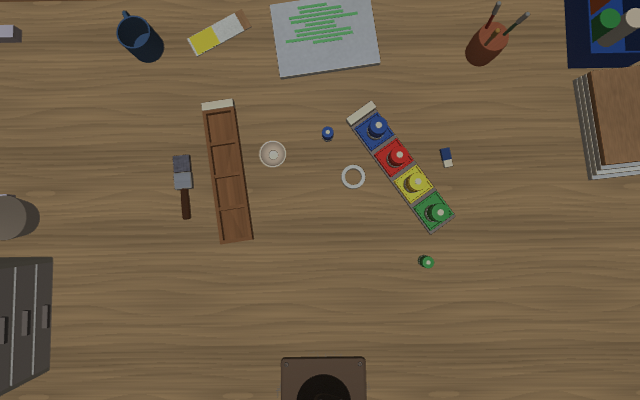

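View pics/side0.png

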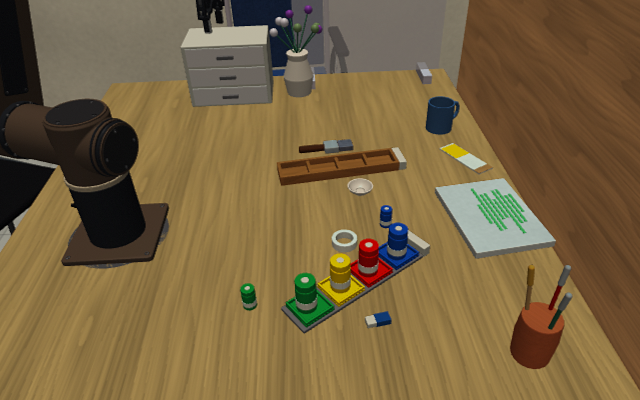

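The top picture shows the caddy's white end at (361,113), followed by blue (377,128), red (398,157), yellow (416,182) and green (437,212). The rack's white end is at (218,104). These could be mistaken for the pots:
- small blue pot (327,133)
- small green pot (427,261)
- eraser (447,157)

I choose the four pots standing in the cups. Next is one close crop to check that choice.

```bash
python3 - <<'E'
from h import *
im=cv2.imread('pics/top0.png')
a=cv2.resize(im[95:250,190:265],None,fx=3.8,fy=3.8,interpolation=cv2.INTER_CUBIC)
b=cv2.resize(im[95:250,335:465],None,fx=3.8,fy=3.8,interpolation=cv2.INTER_CUBIC)
cv2.imwrite('pics/crop0.png',np.hstack([a,b]))
print(a.shape,b.shape)
shot('top')
for n in ['pot_red','pot_yellow','pot_green','pot_blue','rack','caddy']:
    for r in ctrl.silhouettes(n,'top')[:2]:
        m=np.asarray(r['pixels']).astype(np.uint8)
        print(n,round(r['p'],2),m.sum(),[np.round(v,1) for v in cv2.minAreaRect(cv2.findNonZero(m))], np.round(cv2.boxPoints(cv2.minAreaRect(cv2.findNonZero(m))),1).tolist() if 'pot' not in n else '')
E
```

```text
(589, 285, 3) (589, 494, 3)
pot_red 0.72 363 [array([397. , 156.5]), array([17.7, 23.3]), np.float64(45.0)] 
pot_red 0.15 366 [array([414.8, 182.5]), array([17.5, 24.1]), np.float64(68.2)] 
pot_yellow 0.8 382 [array([414.8, 182.1]), array([18.8, 23.7]), np.float64(63.4)] 
pot_green 0.75 393 [array([436., 212.]), array([18., 24.]), np.float64(90.0)] 
pot_green 0.73 173 [array([425.5, 261.5]), array([13., 15.]), np.float64(90.0)] 
pot_blue 0.8 367 [array([376.6, 128.3]), array([17.4, 24.1]), np.float64(26.6)] 
pot_blue 0.35 4944 [array([227. , 170.9]), array([143.8,  35.7]), np.float64(81.8)] 
rack 0.6 4831 [array([227. , 170.5]), array([143.5,  34.4]), np.float64(82.1)] [[200.1999969482422, 101.80000305175781], [234.3000030517578, 97.0999984741211], [253.89999389648438, 239.3000030517578], [219.8000030517578, 244.0]]
caddy 0.72 1208 [array([400. , 167.6]), array([145.6,  34. ]), np.float64(54.3)] [[343.70001220703125, 118.4000015258789], [371.29998779296875, 98.5999984741211], [456.29998779296875, 216.8000030517578], [428.70001220703125, 236.60000610351562]]
```

View pics/crop0.png

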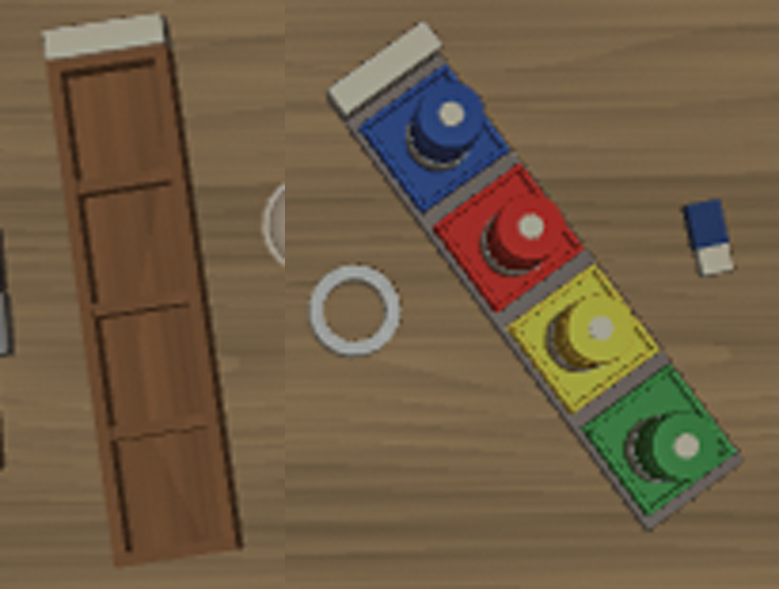

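The crop shows the lid dots at top-image pixels blue (378.3,124.6), red (399.3,154.3), yellow (417.5,180.9) and green (440.1,212.0). These are the four full-size pots. The rack's top corners are at about (201,103), (232.3,98.6), (252.5,239.3) and (220,243.4).

```bash
python3 - <<'E'
from h import *
from scipy.optimize import least_squares
def W(u,z): return np.array([to_world('top',p,z)[:2] for p in u])
def fit(model,pts):
    f=lambda p:((R.from_euler('z',p[2]).as_matrix()[:2,:2]@model.T).T+p[:2]-pts).ravel()
    return f
pots=W([(378.3,124.6),(399.3,154.3),(417.5,180.9),(440.1,212.)],.082)
print('pots',pots.round(4).tolist())
o=lambda q,ox:[(ox+x/3.8-.37,95+y/3.8-.37) for x,y in q]
rk=W(o([(43,32),(162,15),(237,549),(115,565)],190),.025)
m=np.array([(176,37),(176,-37),(-156,-37),(-156,37)])/1e3
s=least_squares(fit(m,rk),[.5,.2,0]); print('rack',s.x.round(4),(s.fun*1e3).round(1))
wx=np.array([(a,0) for a in(.114,.038,-.038,-.114)])
T=lambda p:((R.from_euler('z',p[2]).as_matrix()[:2,:2]@wx.T).T+p[:2]).round(4).tolist()
print('wells',T(s.x))
cd=W(o([(330-285,95),(421-285,22),(740-285,461),(651-285,529)],335),.014)
s2=least_squares(fit(m[[0,1,2,3]],cd),[.5,-.2,.6]); print('caddy',s2.x.round(4),(s2.fun*1e3).round(1),T(s2.x))
# check well floors: dividers at rack top
shot('side')
for n in ['pot_blue','pot_red','pot_yellow','pot_green']:
    for r in ctrl.boxes_of(n,'side')[:2]:
        uv=np.array(r['xy'])*[640,400]; print(n,round(r['p'],2),uv.round(),to_world('side',uv,.047).round(3))
c=ctrl.get_calibration('side');Q=R.from_quat(c['orientation'])
d=Q.inv().apply(np.array([.177,.651,.25])-c['xyz'])
E
```

```text
pots [[0.6096, -0.1292], [0.5438, -0.1731], [0.4855, -0.2107], [0.418, -0.2571]]
rack [0.5121 0.2134 0.1377] [ 1.4  0.3  2.1 -0.1 -1.  -0.3 -2.6  0. ]
wells [[0.625, 0.229], [0.5497, 0.2186], [0.4744, 0.2082], [0.3992, 0.1977]]
caddy [ 0.5174 -0.1921  0.6087] [ 2.2  3.  -0.4 -0.9  0.1 -3.9 -2.   1.9] [[0.6109, -0.1269], [0.5486, -0.1704], [0.4862, -0.2138], [0.4239, -0.2573]]
pot_blue 0.83 [388. 215.] [ 0.603 -0.042  0.047]
pot_blue 0.59 [395. 240.] [ 0.607 -0.125  0.047]
pot_red 0.86 [368. 257.] [ 0.545 -0.17   0.047]
pot_yellow 0.67 [342. 274.] [ 0.489 -0.213  0.047]
pot_yellow 0.42 [366. 258.] [ 0.541 -0.174  0.047]
pot_green 0.86 [302. 291.] [ 0.413 -0.252  0.047]
pot_green 0.56 [245. 294.] [ 0.307 -0.249  0.047]
```

The job order from the white end is blue, red, yellow, green. I start with blue and close the fingers across the row, at a yaw of about -55.6°.

>>> apply_moves(
  series=[
    [0.541,-0.975,-0.0625,0,0,-1],
    [0.541,-0.975,-0.0625,0,0,-1],
    [0.541,-0.975,-0.0625,0,0,-1],
    [0.541,-0.975,-0.0625,0,0,-1],
    [0.541,-0.975,-0.0625,0,0,-1],
    [0.541,-0.975,-0.0625,0,0,-1],
    [0.541,-0.975,-0.0625,0,0,-1],
    [0.541,-0.975,-0.0625,0,0,-1],
    [0.541,-0.975,-0.0625,0,0,-1],
    [0.541,-0.975,-0.0625,0,0,-1],
    [0.541,-0.975,-0.0625,0,0,-1],
    [0.541,-0.975,-0.0625,0,0,-1],
    [0.541,-0.975,-0.0625,0,0,-1],
    [0.541,-0.975,-0.0625,0,0,-1],
    [0.541,-0.975,-0.0625,0,0,-1],
  ],
  jaw=1,
  squeeze=30,
)

```text
time: 3.08
eef_pos: [0.6111, -0.132, 0.2]
tcp_rot: [0.503, 0.864, -0.0, 0.0]
contact_force: [-0.5, 0.9, -0.7]
opening: 0.996
finger_force: 0.0
```

>>> apply_moves(
  series=[
    [0,0,0,0,0,-1],
    [0,0,0,0,0,-1],
    [0,0,0,0,0,-1],
    [0,0,0,0,0,-1],
    [0,0,0,0,0,-1],
  ],
)

```text
time: 3.7
eef_pos: [0.6099, -0.1279, 0.2004]
tcp_rot: [0.794, 0.608, 0.0, -0.0]
contact_force: [0.3, -0.3, -0.6]
opening: 1.003
finger_force: 0.0
```

>>> apply_moves(
  series=[
    [0,0,-0.05,0,0,-0.9],
    [0,0,-0.05,0,0,-0.9],
    [0,0,-0.05,0,0,-0.9],
    [0,0,-0.05,0,0,-0.9],
    [0,0,-0.05,0,0,-0.9],
    [0,0,-0.05,0,0,-0.9],
  ],
)

```text
time: 4.45
eef_pos: [0.61, -0.1284, 0.1604]
tcp_rot: [0.955, 0.296, 0.0, -0.0]
contact_force: [0.4, -0.3, -0.4]
opening: 0.998
finger_force: 0.0
```

>>> apply_moves(
  series=[
    [0,-0.001,-0.05,0,0,0],
    [0,-0.001,-0.09,0,0,0],
    [0,-0.001,-0.115,0,0,0],
    [0,-0.001,-0.131,0,0,0],
    [0,-0.001,-0.131,0,0,0],
  ],
)

```text
time: 5.08
eef_pos: [0.6099, -0.1294, 0.055]
tcp_rot: [0.956, 0.295, -0.0, -0.0]
contact_force: [-0.1, -0.5, 0.2]
opening: 1.0
finger_force: 0.0
```

```bash
python3 - <<'E'
from h import *
im=shot('side'); cv2.imwrite('pics/s1.png',cv2.resize(im[150:350,250:500,::-1],None,fx=3,fy=3))
E
```

```text
(no output)
```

View pics/s1.png

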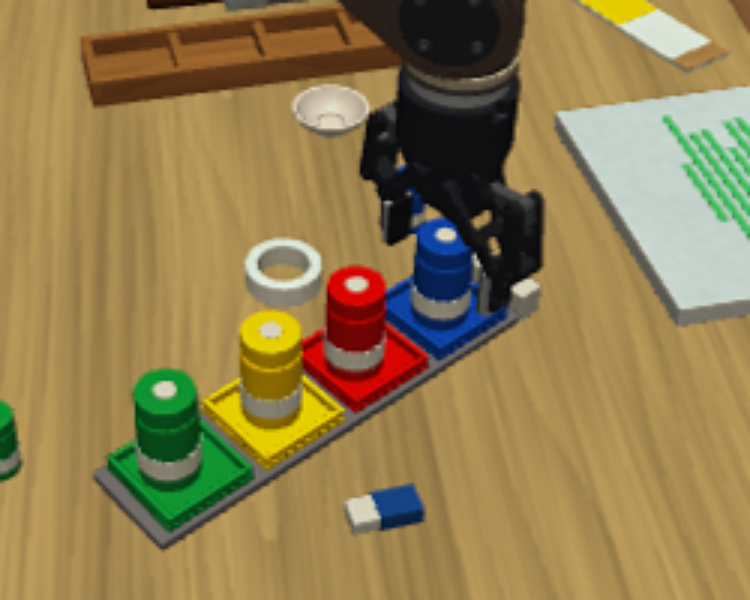

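The large blue pot (crop about 440,265) stands between the two open fingers (about 398,215 and 500,285), and the red pot is clear of them. I close the jaw and lift.

>>> apply_moves(
  series=[
    [0,0,0,0,0,0],
    [0,0,0,0,0,0],
    [0,0,0,0,0,0],
    [0,0,0,0,0,0],
    [0,0,0,0,0,0],
    [0,0,0,0,0,0],
  ],
  jaw=0,
  squeeze=35,
)

```text
time: 5.88
eef_pos: [0.6107, -0.1296, 0.0566]
tcp_rot: [0.956, 0.295, 0.001, 0.0]
contact_force: [-1.1, 0.7, 6.4]
opening: 0.454
finger_force: 35.8
```

>>> apply_moves(
  series=[
    [0,0,0.02,0,0,0],
    [0,0,0.06,0,0,0],
    [0,0,0.125,0,0,0],
    [0,0,0.125,0,0,0],
  ],
)

```text
time: 6.38
eef_pos: [0.6131, -0.1307, 0.1617]
tcp_rot: [0.956, 0.295, 0.004, 0.003]
contact_force: [0.1, -0.2, -1.2]
opening: 0.452
finger_force: 35.6
```

>>> apply_moves(
  series=[
    [0.005,0.05,0,0,0,-0.1],
    [0.019,0.12,0,0,0,-0.3],
    [0.019,0.19,0,0,0,-0.589],
    [0.019,0.26,0,0,0,-0.589],
    [0.019,0.33,0,0,0,-0.589],
    [0.019,0.4,0,0,0,-0.589],
    [0.019,0.435,0,0,0,-0.589],
    [0.019,0.448,0,0,0,-0.589],
    [0.019,0.448,0,0,0,-0.589],
    [0.019,0.448,0,0,0,-0.589],
  ],
)

```text
time: 7.62
eef_pos: [0.6253, 0.2275, 0.1551]
tcp_rot: [0.998, 0.067, -0.0, 0.0]
contact_force: [0.3, -0.6, -1.1]
opening: 0.456
finger_force: 35.7
```

```bash
python3 - <<'E'
from h import *
im=shot('side'); cv2.imwrite('pics/s2.png',cv2.resize(im[60:240,250:450,::-1],None,fx=3,fy=3))
s=ctrl.get_state();print(s['eef_pos'],s['tcp_rot'],s['contact_force'],s['qpos'])
E
```

```text
[0.62541399 0.22740325 0.15529918] [ 9.97761014e-01  6.68794072e-02 -2.41283323e-04  2.12548707e-04] [ 0.70364746 -0.37162701 -0.62146009] [ 1.96660047e-01  3.52431088e-01  1.67410985e+00 -3.99810361e-04
  1.11558525e+00  1.63377351e+00]
```

View pics/s2.png

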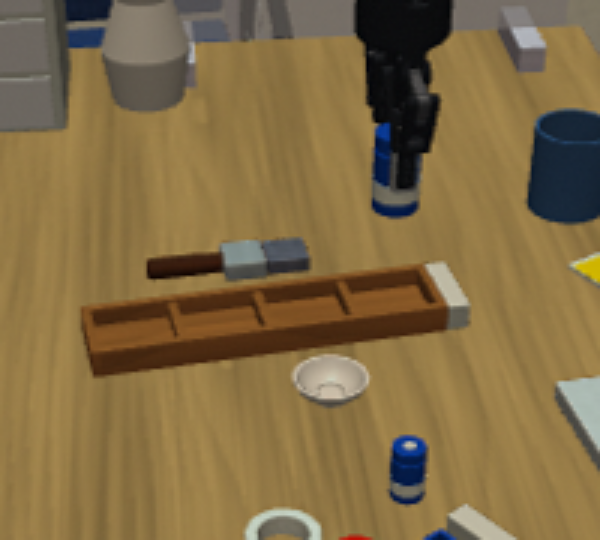

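The blue pot hangs upright (crop about 395,170) above the last well next to the white end (crop about 395,295). I check both pixels by projection.

```bash
cat >> h.py <<'E'
def wells_side():
    for z,p in ((.112,(381.7,129)),(.025,(381.7,157))): print(z,to_world('side',p,z).round(4))
E
python3 - <<'E'
from h import *
wells_side()
# rack outer top corners as seen from side crop
q=[(82,308),(427,265),(447,307),(93,345),(455,262),(467,305)]
for x,y in q: print((x,y),to_world('side',(250+x/3-.33,60+y/3-.33),.025).round(4))
a=np.array([.5121,.2134]);t=.1377;M=np.array([[np.cos(t),-np.sin(t)],[np.sin(t),np.cos(t)]])
for m in [(-156,37),(156,37),(156,-37),(-156,-37),(176,37),(176,-37)]: print(m,(a+M@np.array(m)/1e3).round(4))
E
```

```text
0.112 [0.6257 0.2206 0.112 ]
0.025 [0.6305 0.2266 0.025 ]
(82, 308) [0.3554 0.2262 0.025 ]
(427, 265) [0.6646 0.2689 0.025 ]
(447, 307) [0.6706 0.1986 0.025 ]
(93, 345) [0.3657 0.1679 0.025 ]
(455, 262) [0.6905 0.2716 0.025 ]
(467, 305) [0.6883 0.2002 0.025 ]
(-156, 37) [0.3525 0.2286]
(156, 37) [0.6615 0.2715]
(156, -37) [0.6717 0.1982]
(-156, -37) [0.3627 0.1553]
(176, 37) [0.6814 0.2742]
(176, -37) [0.6915 0.2009]
```

The two views agree within about 3 mm, so I lower the pot.

>>> apply_moves(
  series=[
    [0,0,-0.04,0,0,0],
    [0,0,-0.08,0,0,0],
    [0,0,-0.105,0,0,0],
    [0,0,-0.12,0,0,0],
    [0,0,-0.127,0,0,0],
    [0,0,-0.127,0,0,0],
  ],
)

```text
time: 8.43
eef_pos: [0.6257, 0.2289, 0.0544]
tcp_rot: [0.998, 0.068, 0.0, -0.0]
contact_force: [0.2, -0.4, -0.8]
opening: 0.454
finger_force: 35.7
```

>>> apply_moves(
  series=[
    [0,0,-0.0025,0,0,0],
    [0,0,-0.005,0,0,0],
    [0,0,-0.005,0,0,0],
  ],
)

```text
time: 8.8
eef_pos: [0.6263, 0.2292, 0.0526]
tcp_rot: [0.998, 0.068, 0.001, -0.0]
contact_force: [-3.3, 0.1, 5.5]
opening: 0.454
finger_force: 36.1
```

>>> apply_moves(
  series=[
    [0,0,0.001,0,0,0],
    [0,0,0.001,0,0,0],
    [0,0,0.001,0,0,0],
    [0,0,0.001,0,0,0],
    [0,0,0.04,0,0,0],
    [0,0,0.09,0,0,0],
    [0,0,0.13,0,0,0],
    [0,0,0.13,0,0,0],
  ],
  jaw=0.95,
)

```text
time: 9.8
eef_pos: [0.6274, 0.2293, 0.1579]
tcp_rot: [0.998, 0.068, 0.004, -0.0]
contact_force: [0.0, 0.3, 0.7]
opening: 0.951
finger_force: 0.0
```

```bash
python3 - <<'E'
from h import *
im=shot('side'); cv2.imwrite('pics/s3.png',cv2.resize(im[60:340,230:450,::-1],None,fx=2,fy=2))
E
```

```text
(no output)
```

View pics/s3.png

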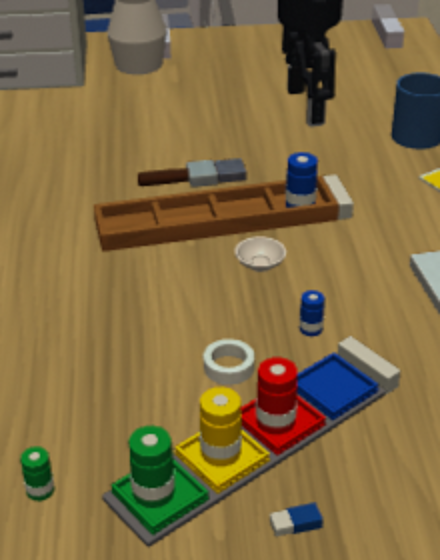

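Blue stands upright in the well by the white end (crop 300,180). Red is next.

>>> apply_moves(
  series=[
    [-0.02,-0.06,0,0,0,0.2],
    [-0.035,-0.13,0,0,0,0.4],
    [-0.05,-0.2,0,0,0,0.589],
    [-0.065,-0.27,0,0,0,0.589],
    [-0.08,-0.34,0,0,0,0.589],
    [-0.09,-0.41,0,0,0,0.589],
    [-0.1,-0.475,0,0,0,0.589],
    [-0.1015,-0.502,0,0,0,0.589],
    [-0.1015,-0.502,0,0,0,0.589],
    [-0.1015,-0.502,0,0,0,0.589],
    [-0.1015,-0.502,-0.045,0,0,0.589],
    [-0.1015,-0.502,-0.085,0,0,0.589],
    [-0.1015,-0.502,-0.11,0,0,0.589],
    [-0.1015,-0.502,-0.123,0,0,0.589],
    [-0.1015,-0.502,-0.123,0,0,0.589],
  ],
)

```text
time: 11.72
eef_pos: [0.5441, -0.1722, 0.0552]
tcp_rot: [0.956, 0.295, -0.0, -0.0]
contact_force: [-0.2, 0.0, -0.1]
opening: 0.948
finger_force: 0.0
```

>>> apply_moves(
  series=[
    [0,0,0,0,0,0],
    [0,0,0,0,0,0],
    [0,0,0,0,0,0],
    [0,0,0,0,0,0],
    [0,0,0,0,0,0],
    [0,0,0,0,0,0],
  ],
  jaw=0,
)

```text
time: 12.48
eef_pos: [0.5449, -0.1732, 0.0568]
tcp_rot: [0.956, 0.295, 0.001, 0.001]
contact_force: [-0.4, 0.5, 5.5]
opening: 0.453
finger_force: 35.8
```

>>> apply_moves(
  series=[
    [0,0,0.02,0,0,0],
    [0,0,0.06,0,0,0],
    [0,0,0.125,0,0,0],
    [0,0,0.125,0,0,0],
  ],
)

```text
time: 12.98
eef_pos: [0.5468, -0.1741, 0.1613]
tcp_rot: [0.956, 0.295, 0.004, 0.004]
contact_force: [1.6, -0.6, -0.4]
opening: 0.453
finger_force: 35.5
```

>>> apply_moves(
  series=[
    [0.004,0.05,0,0,0,-0.1],
    [0.007,0.12,0,0,0,-0.3],
    [0.007,0.19,0,0,0,-0.589],
    [0.007,0.26,0,0,0,-0.589],
    [0.007,0.33,0,0,0,-0.589],
    [0.007,0.4,0,0,0,-0.589],
    [0.007,0.46,0,0,0,-0.589],
    [0.007,0.4895,0,0,0,-0.589],
    [0.007,0.4895,0,0,0,-0.589],
    [0.007,0.4895,0,0,0,-0.589],
    [0.007,0.4895,-0.04,0,0,-0.589],
    [0.007,0.4895,-0.08,0,0,-0.589],
    [0.007,0.4895,-0.105,0,0,-0.589],
    [0.007,0.4895,-0.12,0,0,-0.589],
    [0.007,0.4895,-0.128,0,0,-0.589],
    [0.007,0.4895,-0.1315,0,0,-0.589],
    [0.007,0.4895,-0.1315,0,0,-0.589],
  ],
)

```text
time: 15.1
eef_pos: [0.5507, 0.2189, 0.0528]
tcp_rot: [0.998, 0.068, 0.001, 0.0]
contact_force: [-3.6, -1.7, 5.9]
opening: 0.456
finger_force: 36.2
```

>>> apply_moves(
  series=[
    [0,0,0.001,0,0,0],
    [0,0,0.001,0,0,0],
    [0,0,0.001,0,0,0],
    [0,0,0.001,0,0,0],
    [0,0,0.04,0,0,0],
    [0,0,0.09,0,0,0],
    [0,0,0.13,0,0,0],
    [0,0,0.13,0,0,0],
  ],
  jaw=0.95,
)

```text
time: 16.1
eef_pos: [0.5517, 0.2194, 0.1578]
tcp_rot: [0.998, 0.068, 0.003, -0.001]
contact_force: [0.5, -0.9, 0.5]
opening: 0.95
finger_force: 0.0
```

>>> apply_moves(
  series=[
    [-0.01,-0.06,0,0,0,0.2],
    [-0.02,-0.13,0,0,0,0.4],
    [-0.03,-0.2,0,0,0,0.589],
    [-0.04,-0.27,0,0,0,0.589],
    [-0.05,-0.34,0,0,0,0.589],
    [-0.06,-0.41,0,0,0,0.589],
    [-0.07,-0.48,0,0,0,0.589],
    [-0.08,-0.5366,0,0,0,0.589],
    [-0.08,-0.5366,0,0,0,0.589],
    [-0.08,-0.5366,0,0,0,0.589],
    [-0.08,-0.5366,-0.045,0,0,0.589],
    [-0.08,-0.5366,-0.085,0,0,0.589],
    [-0.08,-0.5366,-0.11,0,0,0.589],
    [-0.08,-0.5366,-0.124,0,0,0.589],
    [-0.08,-0.5366,-0.124,0,0,0.589],
  ],
)

```text
time: 17.98
eef_pos: [0.4854, -0.2092, 0.0543]
tcp_rot: [0.955, 0.295, -0.001, -0.001]
contact_force: [-0.1, -0.3, 0.6]
opening: 0.951
finger_force: 0.0
```

>>> apply_moves(
  series=[
    [0,0,0,0,0,0],
    [0,0,0,0,0,0],
    [0,0,0,0,0,0],
    [0,0,0,0,0,0],
    [0,0,0,0,0,0],
    [0,0,0,0,0,0],
  ],
  jaw=0,
)

```text
time: 18.73
eef_pos: [0.4864, -0.2109, 0.0563]
tcp_rot: [0.956, 0.295, 0.001, 0.001]
contact_force: [0.3, 0.5, 6.0]
opening: 0.457
finger_force: 35.9
```

>>> apply_moves(
  series=[
    [0,0,0.02,0,0,0],
    [0,0,0.06,0,0,0],
    [0,0,0.125,0,0,0],
    [0,0,0.125,0,0,0],
  ],
)

```text
time: 19.23
eef_pos: [0.4882, -0.2122, 0.1606]
tcp_rot: [0.956, 0.295, 0.003, 0.004]
contact_force: [-0.5, -0.7, -1.5]
opening: 0.456
finger_force: 35.7
```

>>> apply_moves(
  series=[
    [0.01,0.05,0,0,0,-0.1],
    [0.02,0.12,0,0,0,-0.3],
    [0.02,0.19,0,0,0,-0.589],
    [0.02,0.26,0,0,0,-0.589],
    [0.02,0.33,0,0,0,-0.589],
    [0.01,0.4,0,0,0,-0.589],
    [0,0.47,0,0,0,-0.589],
    [-0.0137,0.51,0,0,0,-0.589],
    [-0.0137,0.5236,0,0,0,-0.589],
    [-0.0137,0.5236,0,0,0,-0.589],
    [-0.0137,0.5236,0,0,0,-0.589],
    [-0.0137,0.5236,-0.04,0,0,-0.589],
    [-0.0137,0.5236,-0.08,0,0,-0.589],
    [-0.0137,0.5236,-0.105,0,0,-0.589],
    [-0.0137,0.5236,-0.12,0,0,-0.589],
    [-0.0137,0.5236,-0.128,0,0,-0.589],
    [-0.0137,0.5236,-0.131,0,0,-0.589],
    [-0.0137,0.5236,-0.131,0,0,-0.589],
  ],
)

```text
time: 21.48
eef_pos: [0.4756, 0.2081, 0.0524]
tcp_rot: [0.998, 0.068, 0.0, 0.0]
contact_force: [-3.5, -1.9, 5.8]
opening: 0.455
finger_force: 36.5
```

>>> apply_moves(
  series=[
    [0,0,0.001,0,0,0],
    [0,0,0.001,0,0,0],
    [0,0,0.001,0,0,0],
    [0,0,0.001,0,0,0],
    [0,0,0.04,0,0,0],
    [0,0,0.09,0,0,0],
    [0,0,0.13,0,0,0],
    [0,0,0.13,0,0,0],
  ],
  jaw=0.95,
)

```text
time: 22.48
eef_pos: [0.4767, 0.209, 0.1575]
tcp_rot: [0.998, 0.068, 0.003, -0.001]
contact_force: [0.2, 0.1, -0.1]
opening: 0.948
finger_force: 0.0
```

>>> apply_moves(
  series=[
    [0.01,-0.06,0,0,0,0.2],
    [0.02,-0.13,0,0,0,0.4],
    [0.02,-0.2,0,0,0,0.589],
    [0.02,-0.27,0,0,0,0.589],
    [0.01,-0.34,0,0,0,0.589],
    [-0.01,-0.41,0,0,0,0.589],
    [-0.03,-0.48,0,0,0,0.589],
    [-0.055,-0.54,0,0,0,0.589],
    [-0.0705,-0.5816,0,0,0,0.589],
    [-0.0705,-0.5816,0,0,0,0.589],
    [-0.0705,-0.5816,0,0,0,0.589],
    [-0.0705,-0.5816,-0.045,0,0,0.589],
    [-0.0705,-0.5816,-0.085,0,0,0.589],
    [-0.0705,-0.5816,-0.11,0,0,0.589],
    [-0.0705,-0.5816,-0.124,0,0,0.589],
    [-0.0705,-0.5816,-0.124,0,0,0.589],
  ],
)

```text
time: 24.48
eef_pos: [0.4182, -0.2556, 0.0544]
tcp_rot: [0.955, 0.295, -0.0, -0.001]
contact_force: [-0.2, -0.1, -0.2]
opening: 0.949
finger_force: 0.0
```

>>> apply_moves(
  series=[
    [0,0,0,0,0,0],
    [0,0,0,0,0,0],
    [0,0,0,0,0,0],
    [0,0,0,0,0,0],
    [0,0,0,0,0,0],
    [0,0,0,0,0,0],
  ],
  jaw=0,
)

```text
time: 25.22
eef_pos: [0.419, -0.2573, 0.0563]
tcp_rot: [0.956, 0.295, 0.001, 0.001]
contact_force: [-1.1, 0.6, 6.1]
opening: 0.458
finger_force: 35.6
```

>>> apply_moves(
  series=[
    [0,0,0.02,0,0,0],
    [0,0,0.06,0,0,0],
    [0,0,0.125,0,0,0],
    [0,0,0.125,0,0,0],
  ],
)

```text
time: 25.72
eef_pos: [0.4207, -0.259, 0.1606]
tcp_rot: [0.956, 0.295, 0.003, 0.005]
contact_force: [0.3, -0.8, -1.4]
opening: 0.462
finger_force: 35.5
```

>>> apply_moves(
  series=[
    [0.035,0.05,0,0,0,-0.1],
    [0.07,0.11,0,0,0,-0.3],
    [0.09,0.17,0,0,0,-0.589],
    [0.09,0.24,0,0,0,-0.589],
    [0.09,0.31,0,0,0,-0.589],
    [0.075,0.38,0,0,0,-0.589],
    [0.05,0.44,0,0,0,-0.589],
    [0.02,0.5,0,0,0,-0.589],
    [-0.01,0.55,0,0,0,-0.589],
    [-0.0235,0.5685,0,0,0,-0.589],
    [-0.0235,0.5685,0,0,0,-0.589],
    [-0.0235,0.5685,-0.04,0,0,-0.589],
    [-0.0235,0.5685,-0.06,0,0,-0.589],
    [-0.0235,0.5685,-0.06,0,0,-0.589],
  ],
)

```text
time: 27.48
eef_pos: [0.3986, 0.1971, 0.1055]
tcp_rot: [0.998, 0.067, -0.002, 0.0]
contact_force: [0.4, 0.1, -0.9]
opening: 0.455
finger_force: 35.5
```

```bash
python3 - <<'E'
from h import *
im=shot('side'); cv2.imwrite('pics/s4.png',cv2.resize(im[60:240,230:450,::-1],None,fx=3,fy=3))
E
```

```text
(no output)
```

View pics/s4.png

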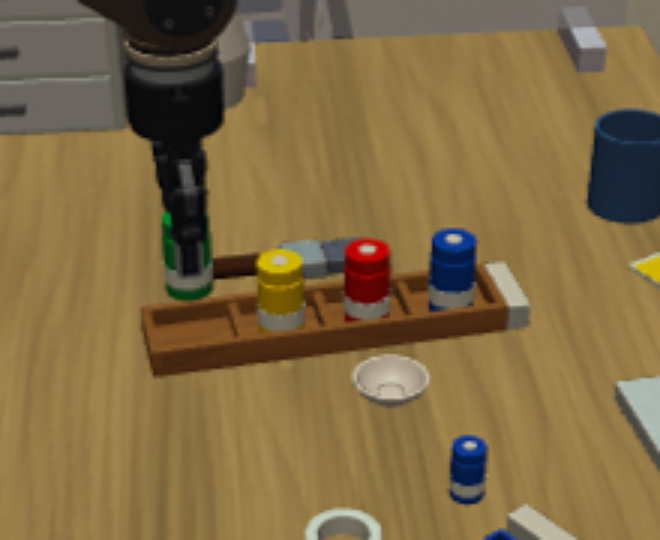

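Yellow (280,290), red (367,280) and blue (453,270) stand upright in their wells. Green (188,265) hangs over the last well. I lower it.

>>> apply_moves(
  series=[
    [0,0,-0.03,0,0,0],
    [0,0,-0.055,0,0,0],
    [0,0,-0.066,0,0,0],
    [0,0,-0.0705,0,0,0],
    [0,0,-0.0705,0,0,0],
  ],
)

```text
time: 28.15
eef_pos: [0.4007, 0.1982, 0.0523]
tcp_rot: [0.998, 0.068, 0.001, -0.0]
contact_force: [-1.6, -1.1, 3.9]
opening: 0.455
finger_force: 35.9
```

>>> apply_moves(
  series=[
    [0,0,0.001,0,0,0],
    [0,0,0.001,0,0,0],
    [0,0,0.001,0,0,0],
    [0,0,0.001,0,0,0],
    [0,0,0.04,0,0,0],
    [0,0,0.09,0,0,0],
    [0,0,0.13,0,0,0],
    [0.05,-0.06,0.18,0,0,0],
    [0.1,-0.12,0.2,0,0,0],
    [0.1,-0.18,0.2,0,0,0],
    [0.1,-0.24,0.2,0,0,0],
    [0.1,-0.28,0.2,0,0,0],
    [0.1,-0.28,0.2,0,0,0],
  ],
  jaw=0.95,
)

```text
time: 29.78
eef_pos: [0.4795, -0.0277, 0.2106]
tcp_rot: [0.998, 0.066, -0.0, -0.0]
contact_force: [0.1, 1.0, -0.3]
opening: 0.953
finger_force: 0.0
```

```bash
python3 - <<'E'
from h import *
im=shot('top'); cv2.imwrite('pics/t5.png',cv2.resize(im[90:260,180:460,::-1],None,fx=2.8,fy=2.8))
E
```

```text
(no output)
```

View pics/t5.png

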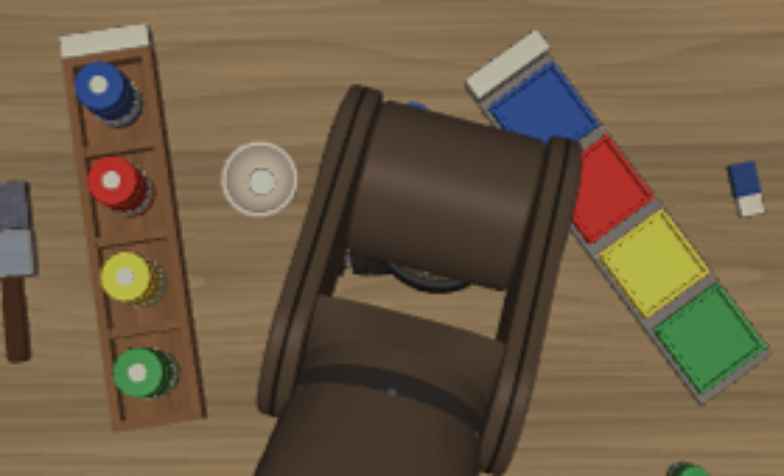

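From the rack's white end the picture shows blue (100,85), red (112,180), yellow (125,275) and green (140,372), all upright, and the caddy cups are empty. I hand the job in.

```bash
python3 -c "
from plant import ctrl
print(ctrl.sign_off())"
```

```text
the job is handed in; nothing more can be done
None
```

All four large pots stand upright in the rack, in the order blue, red, yellow, green from its white end; they are let go of and the job was handed in at about 30 s of the 99 s limit.

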